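# Pass the tall parts tin through the dust lock

### The arm

A 6-joint arm with a two-finger parallel gripper is mounted at the origin on the work surface. World frame = base frame: x ahead of the robot, y to its left, z up, the work surface at z = 0. Lengths are in m, angles in degrees, forces in N, time in s.
With the tool pointing down it reaches from about 0.25 to 0.725 m from the base axis. Payload 9.7 kg.
Tool frame: the origin (TCP) lies midway between the tips of the shut fingers; the grasp point (between the pads) lies 19 mm behind it; z points along the fingers, x is the direction in which the jaws open and shut, and the axes are right-handed (so a half turn about z gives the same grasp; the last joint's range is limited). The gripper opens to 85 mm and grips with 20 to 120 N. Pads are 22 mm wide; open, the fingers measure 114 mm over their backs; the gripper's body (76 mm by 85 mm) begins 54 mm behind the grasp point. The pads swing forward as they close: fully open they stand 13 mm farther back than shut.
Start: joints at [-66.234, 4.979, 10.078, 95.1, 0, 90], TCP at [0.222, -0.503, 0.231] pointing down, gripper open.
Joint ranges: [-179.16, 179.16], [-48.56, 103.87], [-65.8, 70.77], [-126.05, 130.52], [-82.76, 87.17], [-180, 180]. Speed limits (degrees/s): [127.2, 127.2, 147.25, 180, 180, 180].

### API

Orientations are given as [roll, pitch, yaw] about the fixed x, y, z axes, in that order (R = Rz(yaw) Ry(pitch) Rx(roll)).
In Python, from workcell import sensors, camera, get_calibration, bot, recognise, place_of gives the robot as it stands. The module is installed in compiled form; this text tells all that it offers.
- The arm moves only by the tool send_rows, never from a script. Its argument "plan" is a list of rows, each a list of 3 entries, a list of its own where there are three numbers: the shift along the tool's x, y, z normalised to -1 to 1, where 1 is 0.3 m, then the turn, a rotation vector about the tool's x, y, z normalised to -1 to 1, where 1 is pi rad, then the closure, from -1 (fully open) to 1 (shut). In form: [[[x, y, z], [rx, ry, rz], claw], ...]. A call has 1 to 10 rows; each row is the pose to reach, as a shift and turn from the pose commanded when the call began, along the tool's axes at that moment, turning the shorter way round; what a row does not reach only later rows make up. A row lasts 1/10 s, in which the tool goes at most 50 mm and 8.59 degrees, less where a joint would pass 70% of its speed; a pose out of reach is approached as far as the arm can. A call with a number of a shift or a turn outside -1 to 1 is refused whole. A call with a gripper value outside its range is refused whole. The fingers move at their own pace and stop on an object; "force" is the grip in N (left out, the last holds). Time passes only in rows, so rows that repeat a pose let the fingers close. It gives the time, the measured TCP pose, the force and the opening at its end, in the units of the state.
- sensors.get_obs(): the state, without advancing time (a new reading comes with each control period).
- camera(name): name is "side" or "top" or "wrist"; returns the picture (480x640x3 uint8, blue, green, red); there is no depth.
- get_calibration(name): a dict with "fx", "fy", "cx", "cy" (pixels), "R" (3x3) and "t" (3): a world point X has camera coordinates R X + t. Camera axes: x right, y down, z forward; pixel columns grow to the right and rows downward; lengths in m; the calibration is good to about 2 mm. A picture is of the moment at which its call begins: read the wrist's pose just before it. get_calibration takes no time and is no camera call; for the wrist camera it gives the pose at the moment of the call.
- bot.job_done(): hands the job in, once; it reports no verdict.
Trained networks look in the newest picture that a camera, given by its name, has taken for a name from the list of things; names that differ only in an ending like _2 or _b are one class to them, and where a whole thing is asked for, a point or a joint stands for the part that bears it (a point fixed in the world has none). Each returns a list of dicts, best first, with "p" (0 to 1); they miss things now and then, are a little off and sometimes report something else, mostly with a low value. They report only what shows in the picture. A call takes as long as a camera call. They do not tell look-alikes from the thing itself.
- recognise(label, camera): "point" ([column, row] in pixels, amid what is visible of it).
- place_of(label, camera): "point" ([column, row] in pixels: a listed point, or the origin of a listed thing).
The state is a dict: "time": time; "q": joint angles; "qd": joint speeds; "joint_efforts": joint torques, N m; "ee_pos": TCP position; "tcp_rot": TCP orientation; "wrist_force": force on the tool from outside, world axes, zero at the start; "torque": the same for the moment, N m; "opening": finger opening in m.
Only numpy, scipy, OpenCV 4.12 (cv2) and the standard library are available. Lean on these libraries where they do the work, as an engineer would, in place of code of your own. Each camera call takes 0.05 s, during which the arm holds its last target. There are 200 camera calls.

### The job

Pass the tall round tin through the dust lock of the glove case: set it down gently, upright, in the lock's open chamber, slide the outer (top) door fully shut, and only then slide the inner door fully open, leaving the tin standing in the chamber to be taken from inside. The two doors must never stand open together.

Things in the scene. Friction and masses are not known exactly. Their poses are not given: they have to be found in the camera images.
- tin_mid (a point): Centre (half-way up) of the tall round tin: bare aluminium cylinder, 46 mm diameter, 40 mm high, grooved screw lid, about 90 g, standing on the bench. It is the tall, narrow one; bystanders are a flat round tin (66 mm across, 18 high), an oblong tin (70 x 48 x 20 mm) and a small black loupe, centres some 130 mm or more away.
- chamber (a point): Centre of the dust lock's chamber floor, 6 mm above the bench; fixed. x: opening direction of both doors, away from the robot; y: to the glove case; z up. Inside 130 (x) by 150 mm (y), walls 52 mm high, open top under the outer door, inner doorway on +y. Door rails at y = +-85 mm reach z = 62, to x = 225. Clear case 170 mm tall from y = 200 mm, x -140 to 200.
- outer_door (a joint): Opening (m) of the flat, clear, aluminium-framed door over the chamber: 0 shut, 0.14 fully open (end stops); starts near fully open. Slides along chamber +x with about 1.5 N, stays where left. Handle: upright black block 14 (x) by 50 (y) by 40 mm tall on the panel, centre at x = -45 mm + opening, y = 0, z = 78 mm in the chamber's frame (foot z = 58).
- inner_door (a joint): Opening (m) of the upright steel plate between chamber and case: 0 shut (start), 0.11 fully open (end stops). Slides along chamber +x with about 1.5 N, stays where left. Handle: upright black block 14 (x) by 40 (y) by 40 mm tall above the plate, centre at x = -50 mm + opening, y = 114 mm, z = 86 mm in the chamber's frame; nothing under it is above z = 67.
There are look-alikes about, which are no part of the job. What is shaped like the part that bears tin_mid but green or turquoise is not meant.

How it is judged:
By the outcome, as a careful person would: the job done as asked, in the order asked, and still so for the second after the job is handed in, with the robot touching nothing.
It also fails if it takes over 58 s, if anything falls off the work surface, if the arm or the gripper's body presses on something with over 40 N, if the wrist force passes 120 N, or if a joint passes its speed limit or range.

## Working session

There is one attempt and no reset: what is moved stays moved. The work goes in short steps, Python scripts to look and compute and a tool call to move; the robot and the scene stay as the last step left them, time stands still between calls to the robot, and variables do not carry over. Pictures are saved under pics/ and viewed, on a budget of 10 in all, crops included, one or two more only if the job needs it, and the job is handed in when it is done.

Besides the shell and the picture viewer there is one more tool, called after "Call:" as a command line: name --argument value ..., lists and objects as JSON in quotes. send_rows: Moves the arm, as the interface text tells. Scaled input: -1 to 1 covers 0.3 m each way for a shift and pi rad each way for a turn. Its arguments: {"type":"object","properties":{"plan":{"type":"array"},"force":{"type":"number"}},"required":["plan"]}

```bash
mkdir -p pics; ls
cat > h.py <<'E'
import numpy as np, cv2
from workcell import sensors, camera, get_calibration, bot, recognise, place_of
def ray(cal,p):
    R=np.array(cal["R"]);t=np.array(cal["t"])
    d=R.T@np.array([(p[0]-cal["cx"])/cal["fx"],(p[1]-cal["cy"])/cal["fy"],1.]);return -R.T@t,d
def at_z(cal,p,z):
    o,d=ray(cal,p);return o+d*(z-o[2])/d[2]
def proj(cal,X):
    c=np.array(cal["R"])@np.array(X)+np.array(cal["t"]);return np.array([cal["fx"]*c[0]/c[2]+cal["cx"],cal["fy"]*c[1]/c[2]+cal["cy"]])
def tri(c1,p1,c2,p2):
    (o1,d1),(o2,d2)=ray(c1,p1),ray(c2,p2)
    A=np.c_[d1,-d2];s=np.linalg.lstsq(A,o2-o1,rcond=None)[0]
    a,b=o1+d1*s[0],o2+d2*s[1];return (a+b)/2,np.linalg.norm(a-b)
E
python3 - <<'E'
from h import *
np.set_printoptions(precision=3,suppress=True)
for c in("top","side"):
    im=camera(c);cv2.imwrite(f"pics/{c}0.png",im);cal=get_calibration(c)
    print(c,"cam at",ray(cal,(0,0))[0])
    for l in("tin_mid","chamber","outer_door","inner_door"):
        for f in(recognise,place_of):
            for r in f(l,c): print(l,f.__name__,np.round(r["point"],1),round(r["p"],2),at_z(cal,r["point"],{"tin_mid":.02,"chamber":.006}.get(l,.08)))
print(sensors.get_obs()["time"])
E
```

```text
pics
top cam at [ 0.52  -0.102  0.951]
tin_mid call [427.  178.8] 0.73 [ 0.695 -0.294  0.02 ]
tin_mid call [346. 217.] 0.69 [ 0.619 -0.143  0.02 ]
tin_mid call [360.4 258.8] 0.63 [ 0.541 -0.172  0.02 ]
tin_mid call [401.6 222. ] 0.55 [ 0.612 -0.248  0.02 ]
tin_mid call [400.2 222.6] 0.82 [ 0.611 -0.245  0.02 ]
tin_mid call [362.1 258.7] 0.8 [ 0.542 -0.175  0.02 ]
tin_mid call [347.7 219.1] 0.74 [ 0.615 -0.147  0.02 ]
tin_mid call [424.6 177.7] 0.69 [ 0.697 -0.29   0.02 ]
chamber call [105.9 267.3] 0.69 [0.514 0.311 0.006]
chamber call [185.1 281.5] 0.94 [0.491 0.159 0.006]Traceback (most recent call last):
  File "<stdin>", line 8, in <module>
ValueError: it knows: chamber, tin_mid
```

Run:
```python
from h import *
np.set_printoptions(precision=3,suppress=True)
for c in("top","side"):
    im=camera(c);cv2.imwrite(f"pics/{c}0.png",im);cal=get_calibration(c)
    print(c,"cam at",ray(cal,(0,0))[0])
    for l in("tin_mid","chamber"):
        for n,f in(("rec",recognise),("place",place_of)):
            for r in f(l,c): print(l,n,np.round(r["point"],1),round(r["p"],2),at_z(cal,r["point"],.02 if l=="tin_mid" else .006))
    for l in("outer_door","inner_door"):
            for r in recognise(l,c): print(l,np.round(r["point"],1),round(r["p"],2),at_z(cal,r["point"],.08))
print(sensors.get_obs())
```

```text
top cam at [ 0.52  -0.102  0.951]
tin_mid rec [346.4 217.7] 0.78 [ 0.618 -0.144  0.02 ]
tin_mid rec [399.  220.4] 0.76 [ 0.615 -0.243  0.02 ]
tin_mid rec [360.7 258.9] 0.76 [ 0.541 -0.173  0.02 ]
tin_mid rec [426.6 179.6] 0.72 [ 0.693 -0.294  0.02 ]
tin_mid place [346.6 218.3] 0.84 [ 0.617 -0.145  0.02 ]
tin_mid place [425.2 177.4] 0.82 [ 0.698 -0.291  0.02 ]
tin_mid place [397.6 221.7] 0.71 [ 0.613 -0.24   0.02 ]
tin_mid place [361.1 259.6] 0.61 [ 0.54  -0.173  0.02 ]
chamber rec [106.5 266.6] 0.9 [0.516 0.31  0.006]
chamber place [181.9 280.2] 0.93 [0.493 0.165 0.006]
outer_door [167.3 208.4] 0.65 [0.621 0.174 0.08 ]
inner_door [121.9 299.7] 0.57 [0.459 0.248 0.08 ]
side cam at [ 0.42  -0.694  0.524]
tin_mid rec [305.2 282.3] 0.95 [ 0.531 -0.17   0.02 ]
tin_mid rec [435.2 322.9] 0.87 [ 0.69  -0.291  0.02 ]
tin_mid rec [367.9 307.9] 0.75 [ 0.608 -0.243  0.02 ]
tin_mid rec [355.7 265. ] 0.55 [ 0.618 -0.149  0.02 ]
tin_mid place [438.1 322.9] 0.96 [ 0.694 -0.292  0.02 ]
tin_mid place [368.5 310.6] 0.85 [ 0.607 -0.248  0.02 ]
tin_mid place [355.5 265.4] 0.78 [ 0.617 -0.15   0.02 ]
tin_mid place [306.9 278. ] 0.74 [ 0.536 -0.162  0.02 ]
chamber rec [240.8 115.2] 0.88 [0.506 0.494 0.006]
chamber place [250.6 179.7] 0.69 [0.491 0.17  0.006]
outer_door [306.8 144.1] 0.62 [0.607 0.157 0.08 ]
inner_door [230.4 149. ] 0.93 [0.457 0.169 0.08 ]
{'time': 1.0, 'q': array([-66.235,   4.979,  10.078,  95.1  ,  -0.   ,  90.   ]), 'qd': array([-0.033,  0.055, -0.095, -0.023, -0.056, -0.015]), 'joint_efforts': array([ -0.001, -52.011,  46.487,   0.002,  -0.   ,   0.   ]), 'ee_pos': array([ 0.222, -0.503,  0.231]), 'tcp_rot': array([180.   ,   0.002, -66.235]), 'wrist_force': array([ 0.207, -1.047,  0.457]), 'torque': array([-0.016,  0.013, -0.04 ]), 'opening': 0.08539895307549494}
```

View pics/top0.png

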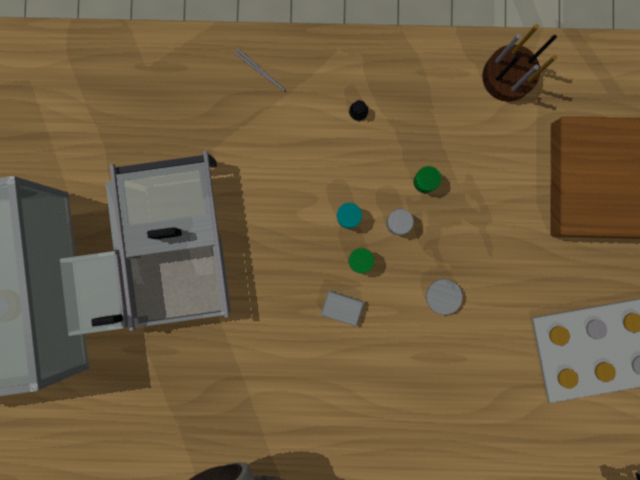

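View pics/side0.png

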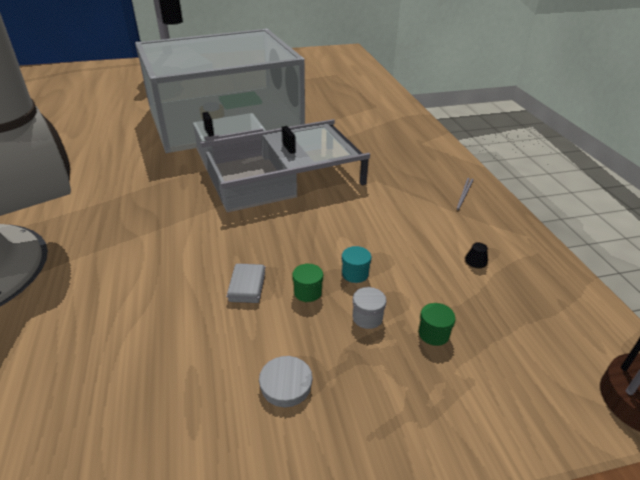

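The tall tin's look-alikes in the top view are green (361,260), green (427,179), turquoise (349,216) and bare aluminium (400,222). The aluminium one is at (369,308) in the side view. The flat tin (444,297), the oblong tin (343,308) and the loupe (359,110) are bystanders. I choose the one at (400,222), then fit the lock's pose from its two handles.

```bash
cat > fit.py <<'E'
from h import *
from scipy.optimize import least_squares
np.set_printoptions(precision=4,suppress=True)
def W(p,c):  # chamber->world; p=x,y,yaw
    s,k=np.sin(p[2]),np.cos(p[2]);return np.array([p[0]+k*c[0]-s*c[1],p[1]+s*c[0]+k*c[1],c[2]])
def blob(im,a,r=22):
    x,y=a;g=im[y-r:y+r,x-r:x+r].max(2);m=(g<45).astype(np.uint8)
    n,l,st,ce=cv2.connectedComponentsWithStats(m);i=1+np.argmax(st[1:,4]);return ce[i]+[x-r,y-r],st[i]
def box(c,h): return [np.array(c)+np.array([i*h[0],j*h[1],k*h[2]]) for i in(-1,1) for j in(-1,1) for k in(-1,1)]
def hullc(cal,p,c,h):
    P=np.array([proj(cal,W(p,b)) for b in box(c,h)],np.float32);m=cv2.moments(cv2.convexHull(P));return np.array([m["m10"],m["m01"]])/m["m00"]
E
python3 - <<'E'
from fit import *
cal={c:get_calibration(c) for c in("top","side")};im={c:cv2.imread(f"pics/{c}0.png") for c in cal}
seed={"top":((165,233),(107,320)),"side":((288,139),(208,124))}
B={c:[blob(im[c],s) for s in seed[c]] for c in cal}
for c in B: print(c,B[c])
def res(q):
    o=[]
    for c in cal:
        o+=list(hullc(cal[c],q,(-.045+q[3],0,.084),(.007,.025,.020))-B[c][0][0])
        o+=list(hullc(cal[c],q,(-.05,.114,.092),(.007,.02,.02))-B[c][1][0])
    return o
# z given relative to the floor point 6 mm up: try z offset 6mm and 0
for dz in (0.,.006):
    def r2(q):
        o=[]
        for c in cal:
            o+=list(hullc(cal[c],q,(-.045+q[3],0,.078+dz),(.007,.025,.020))-B[c][0][0])
            o+=list(hullc(cal[c],q,(-.05,.114,.086+dz),(.007,.02,.02))-B[c][1][0])
        return o
    s=least_squares(r2,[.492,.165,.1,.135]);print(dz,s.x,np.degrees(s.x[2]),s.fun)
    q=s.x
    T=im["top"].copy();S=im["side"].copy()
    for c,I in(("top",T),("side",S)):
        for poly in ([(-.065,-.075,dz),(.065,-.075,dz),(.065,.075,dz),(-.065,.075,dz)],[(-.065,-.075,.052+dz),(.065,-.075,.052+dz),(.065,.075,.052+dz),(-.065,.075,.052+dz)],[(.225,-.085,.062+dz),(.225,.085,.062+dz)]):
            cv2.polylines(I,[np.array([proj(cal[c],W(q,v))*16 for v in poly]).astype(np.int32)],True,(0,0,255),1,cv2.LINE_AA,4)
    if dz: out=np.hstack([cv2.resize(T[140:340,50:250],(400,400),interpolation=cv2.INTER_CUBIC),cv2.resize(S[90:230,170:380],(600,400))[:,:400]])
P,e=tri(cal["top"],(399.5,221.7),cal["side"],(368.3,309.5));print("tin",P,e)
cr=cv2.resize(im["side"][250:350,270:470],(400,200));cr2=cv2.resize(im["top"][160:310,320:470],(200,200))
out=np.vstack([out,np.hstack([cr,cr2,np.zeros((200,200,3),np.uint8)])]);cv2.imwrite("pics/c1.png",out)
E
```

```text
top [(array([164.5436, 233.1777]), array([  5,  17,  34,  11, 287], dtype=int32)), (array([106.9324, 319.8604]), array([  7,  17,  31,  11, 222], dtype=int32))]
side [(array([288.2835, 139.5747]), array([ 16,   9,  13,  28, 261], dtype=int32)), (array([207.7455, 123.2182]), array([ 17,  10,  11,  24, 165], dtype=int32))]
0.0 [0.4835 0.1655 0.1039 0.1386] 5.952175641799118 [ 1.263   0.2457 -2.693   1.158   2.145   2.9588  1.0697  2.0389]
0.006 [0.4853 0.1617 0.1128 0.135 ] 6.465037418965507 [ 2.0592  1.1341 -1.6858  1.1134  1.4534  1.0717  1.2179  0.1932]
tin [ 0.6107 -0.2437  0.0174] 0.004736175674697494
```

View pics/c1.png

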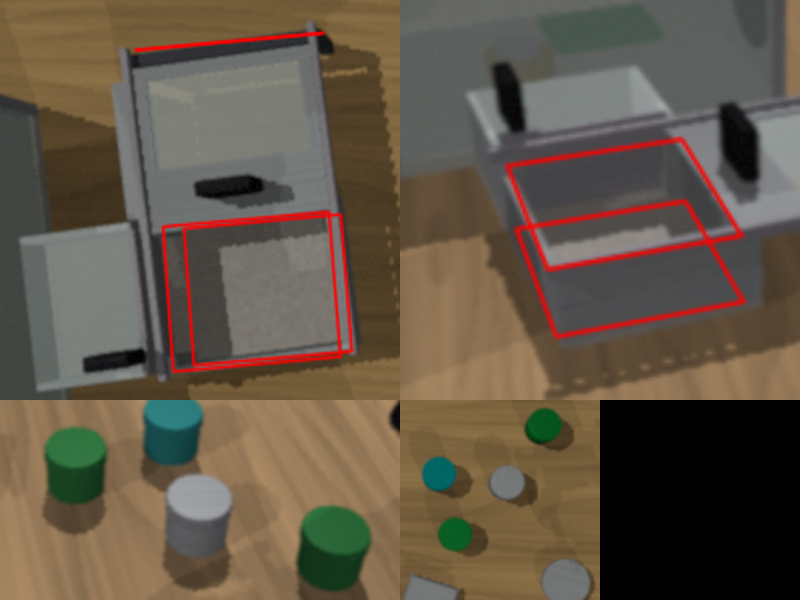

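The close crop confirms the bare aluminium tall tin at (400,222) top and (369,308) side, with its three coloured look-alikes about 10 cm away. The red lock overlay fits: floor centre about (0.485, 0.163), yaw about 6.3°. Now I move over the tin.

```bash
cat > rel.py <<'E'
import sys
from h import *
from scipy.spatial.transform import Rotation as Ro
# args: x y z yaw(deg) [base x y z yaw]; prints the scaled row
def rel(T,yaw,base=None):
    o=sensors.get_obs();p,y0=(o["ee_pos"],o["tcp_rot"][2]) if base is None else (base[:3],base[3])
    R0=Ro.from_euler("xyz",[180,0,y0],degrees=True);R1=Ro.from_euler("xyz",[180,0,yaw],degrees=True)
    s=R0.inv().apply(np.array(T)-p)/.3; r=(R0.inv()*R1).as_rotvec()/np.pi
    return np.round(s,4),np.round(r,4)
if __name__=="__main__":
    a=[float(v) for v in sys.argv[1:]]
    for i in range(0,len(a),4): print(*rel(a[i:i+3],a[i+3]))
E
python3 rel.py .416 -.374 .18 -14  .611 -.244 .16 38
```

```text
[-0.1335 -0.7667  0.1709] [ 0.      0.     -0.2902]
[-0.2682 -1.5362  0.2376] [-0.      0.     -0.5791]
```

Call:
send_rows --plan '[[[-0.13, -0.77, 0.17], [0, 0, -0.29], -1], [[-0.13, -0.77, 0.17], [0, 0, -0.29], -1], [[-0.13, -0.77, 0.17], [0, 0, -0.29], -1], [[-0.13, -0.77, 0.17], [0, 0, -0.29], -1], [[-0.13, -0.77, 0.17], [0, 0, -0.29], -1], [[-0.13, -0.77, 0.17], [0, 0, -0.29], -1], [[-0.13, -0.77, 0.17], [0, 0, -0.29], -1], [[-0.13, -0.77, 0.17], [0, 0, -0.29], -1]]'

```text
time: 1.8
ee_pos: [0.4172, -0.3748, 0.1804]
tcp_rot: [180.0, -0.0, -14.3]
wrist_force: [0.7, -0.2, 0.3]
opening: 0.0854
```

```bash
python3 rel.py .611 -.244 .16 38
```

```text
[ 0.5189 -0.5816  0.0682] [-0.      0.     -0.2903]
```

Call:
send_rows --plan '[[[0.519, -0.582, 0.068], [0, 0, -0.29], -1], [[0.519, -0.582, 0.068], [0, 0, -0.29], -1], [[0.519, -0.582, 0.068], [0, 0, -0.29], -1], [[0.519, -0.582, 0.068], [0, 0, -0.29], -1], [[0.519, -0.582, 0.068], [0, 0, -0.29], -1], [[0.519, -0.582, 0.068], [0, 0, -0.29], -1], [[0.519, -0.582, 0.068], [0, 0, -0.29], -1], [[0.519, -0.582, 0.068], [0, 0, -0.29], -1], [[0.519, -0.582, 0.068], [0, 0, -0.29], -1]]'

```text
time: 2.7
ee_pos: [0.6101, -0.244, 0.1604]
tcp_rot: [180.0, -0.0, 37.8]
wrist_force: [-1.2, -1.0, -0.6]
opening: 0.0854
```

Run:
```python
from h import *
np.set_printoptions(precision=4,suppress=True)
cal=get_calibration("wrist");im=camera("wrist");o=sensors.get_obs();print(o["ee_pos"],o["q"],ray(cal,(0,0))[0])
for n,f in(("rec",recognise),("place",place_of)):
    for r in f("tin_mid","wrist"): print(n,r["point"],round(r["p"],2),at_z(cal,r["point"],.02))
print("expected",proj(cal,(.611,-.244,.02)))
cv2.imwrite("pics/w1.png",im)
```

```text
[ 0.6101 -0.244   0.1604] [-21.7943  19.1482  18.7903  89.6032   0.0004  30.3404] [ 0.5644 -0.1845  0.302 ]
rec [302.2, 82.2] 0.96 [ 0.5358 -0.1696  0.02  ]
rec [321.9, 223.9] 0.9 [ 0.6111 -0.2439  0.02  ]
rec [363.4, 326.2] 0.76 [ 0.6966 -0.2949  0.02  ]
rec [413.5, 131.4] 0.59 [ 0.6215 -0.146   0.02  ]
place [410.0, 133.4] 0.95 [ 0.6204 -0.1487  0.02  ]
place [321.6, 220.2] 0.94 [ 0.6091 -0.2416  0.02  ]
place [304.0, 83.7] 0.76 [ 0.5374 -0.1696  0.02  ]
place [360.6, 320.7] 0.62 [ 0.6912 -0.2922  0.02  ]
expected [321.6456 223.9264]
```

View pics/w1.png

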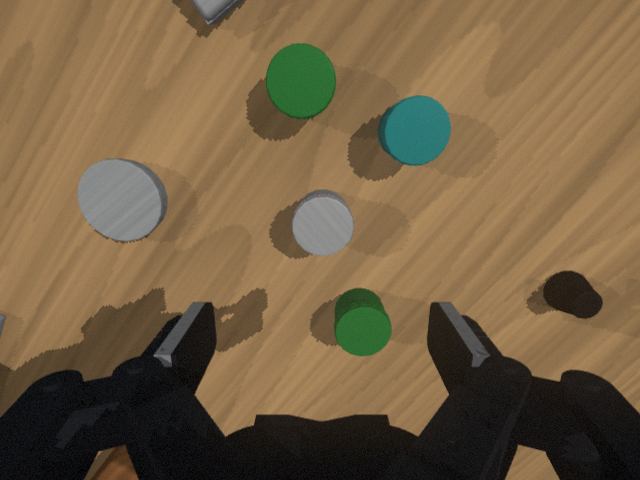

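The wrist view shows the aluminium tin at (323,224), midway between the jaws' approach. Greens are at (301,80) and (362,325), and turquoise is at (415,130), so the jaw path is clear. I descend.

Call:
send_rows --plan '[[[0, -0.007, 0.14], [0, 0, 0], -1], [[0, -0.007, 0.28], [0, 0, 0], -1], [[0, -0.007, 0.38], [0, 0, 0], -1], [[0, -0.007, 0.45], [0, 0, 0], -1], [[0, -0.007, 0.5], [0, 0, 0], -1], [[0, -0.007, 0.518], [0, 0, 0], -1], [[0, -0.007, 0.518], [0, 0, 0], -1]]' --force 30

```text
time: 3.55
ee_pos: [0.6093, -0.2414, 0.0045]
tcp_rot: [-180.0, 0.0, 38.1]
wrist_force: [-0.8, 0.7, 0.4]
opening: 0.0858
```

Call:
send_rows --plan '[[[0, 0, 0], [0, 0, 0], 1], [[0, 0, 0], [0, 0, 0], 1], [[0, 0, 0], [0, 0, 0], 1], [[0, 0, 0], [0, 0, 0], 1], [[0, 0, 0], [0, 0, 0], 1], [[0, 0, 0], [0, 0, 0], 1], [[0, 0, 0], [0, 0, 0], 1], [[0, 0, 0], [0, 0, 0], 1]]'

```text
time: 4.35
ee_pos: [0.6101, -0.2415, 0.0057]
tcp_rot: [179.9, -0.1, 38.2]
wrist_force: [-1.0, 0.6, 6.3]
opening: 0.0457
```

The opening of 45.7 mm matches the 46 mm tin, so I lift.

Call:
send_rows --plan '[[[0, 0, -0.05], [0, 0, 0], 1], [[0, 0, -0.15], [0, 0, 0], 1], [[0, 0, -0.3], [0, 0, 0], 1], [[0, 0, -0.45], [0, 0, 0], 1], [[0, 0, -0.57], [0, 0, 0], 1], [[0, 0, -0.62], [0, 0, 0], 1], [[0, 0, -0.62], [0, 0, 0], 1]]'

```text
time: 5.05
ee_pos: [0.6103, -0.2416, 0.1944]
tcp_rot: [179.7, -0.1, 38.2]
wrist_force: [0.2, -0.1, -0.7]
opening: 0.0452
```

```bash
python3 rel.py .55 -.04 .19 22 .485 .163 .19 6.3; python3 -c "
from h import *;print(sensors.get_obs()['opening'])"
```

```text
[ 0.2573 -0.6527  0.0147] [-0.     -0.      0.0898]
[ 0.5051 -1.3186  0.0147] [-0.    -0.     0.177]
0.045233767932570765
```

Call:
send_rows --plan '[[[0.06, -0.15, 0], [0, 0, 0.03], 1], [[0.13, -0.31, 0], [0, 0, 0.06], 1], [[0.19, -0.48, 0], [0, 0, 0.09], 1], [[0.25, -0.65, 0], [0, 0, 0.12], 1], [[0.31, -0.8, 0], [0, 0, 0.15], 1], [[0.36, -0.92, 0], [0, 0, 0.177], 1], [[0.38, -0.98, 0], [0, 0, 0.177], 1], [[0.38, -0.98, 0], [0, 0, 0.177], 1]]'

```text
time: 5.85
ee_pos: [0.516, 0.0625, 0.1896]
tcp_rot: [-180.0, 0.1, 6.5]
wrist_force: [-0.1, -0.3, -0.9]
opening: 0.0455
```

```bash
python3 rel.py .485 .163 .19 6.3
```

```text
[-0.0648 -0.3444 -0.0015] [-0.     -0.      0.0012]
```

Run:
```python
from fit import *
cal=get_calibration("wrist");im=camera("wrist")
for r in place_of("chamber","wrist"): print(r["point"],round(r["p"],2),at_z(cal,r["point"],.006))
q=[.4853,.1625,.110];dz=.006
for poly in ([(-.065,-.075,0),(.065,-.075,0),(.065,.075,0),(-.065,.075,0)],[(-.065,-.075,.052),(.065,-.075,.052),(.065,.075,.052),(-.065,.075,.052)],[(x,y,.098) for x,y in((.083,-.025),(.097,-.025),(.097,.025),(.083,.025))],[(x,y,.106) for x,y in((-.057,.094),(-.043,.094),(-.043,.134),(-.057,.134))]):
    cv2.polylines(im,[np.array([proj(cal,W(q,(v[0],v[1],v[2]+dz)))*16 for v in poly]).astype(np.int32)],True,(0,0,255),1,cv2.LINE_AA,4)
cv2.imwrite("pics/w2.png",im)
```

```text
[306.3, 92.6] 0.82 [0.4926 0.1619 0.006 ]
[322.5, 324.0] 0.24 [ 0.5305 -0.0523  0.006 ]
```

View pics/w2.png

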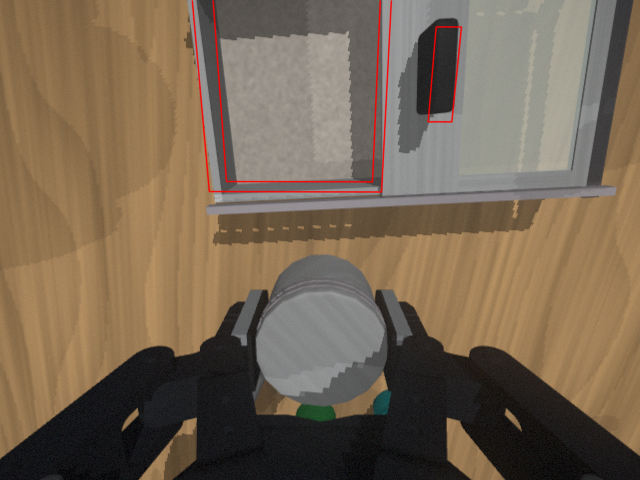

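The wrist view shows the tin held upright at (322,340). The chamber overlay lies within about 3 mm of its walls, with the front inner edge at row 182. The outer handle is at (438,67), so the door is a few mm short of fully open. I go over the chamber and down.

Call:
send_rows --plan '[[[-0.03, -0.15, 0], [0, 0, 0], 1], [[-0.06, -0.29, 0], [0, 0, 0], 1], [[-0.066, -0.352, 0.05], [0, 0, 0], 1], [[-0.066, -0.352, 0.16], [0, 0, 0], 1], [[-0.066, -0.352, 0.28], [0, 0, 0], 1], [[-0.066, -0.352, 0.4], [0, 0, 0], 1], [[-0.066, -0.352, 0.48], [0, 0, 0], 1], [[-0.066, -0.352, 0.53], [0, 0, 0], 1], [[-0.066, -0.352, 0.55], [0, 0, 0], 1], [[-0.066, -0.352, 0.55], [0, 0, 0], 1]]'

```text
time: 6.95
ee_pos: [0.4863, 0.1625, 0.0253]
tcp_rot: [180.0, 0.0, 6.3]
wrist_force: [0.4, -0.1, -1.1]
opening: 0.0453
```

Call:
send_rows --plan '[[[0, 0, 0.008], [0, 0, 0], 1], [[0, 0, 0.016], [0, 0, 0], 1], [[0, 0, 0.024], [0, 0, 0], 1], [[0, 0, 0.03], [0, 0, 0], 1], [[0, 0, 0.036], [0, 0, 0], 1], [[0, 0, 0.036], [0, 0, 0], 1]]'

```text
time: 7.55
ee_pos: [0.486, 0.1631, 0.0145]
tcp_rot: [180.0, 0.0, 6.3]
wrist_force: [0.8, 0.2, -1.0]
opening: 0.0449
```

Call:
send_rows --plan '[[[0, 0, 0.003], [0, 0, 0], 1], [[0, 0, 0.006], [0, 0, 0], 1], [[0, 0, 0.006], [0, 0, 0], 1]]'

```text
time: 7.85
ee_pos: [0.4861, 0.1631, 0.0128]
tcp_rot: [180.0, 0.0, 6.3]
wrist_force: [-0.3, -0.3, -0.3]
opening: 0.0452
```

Call:
send_rows --plan '[[[0, 0, 0.003], [0, 0, 0], 1], [[0, 0, 0.003], [0, 0, 0], 1]]'

```text
time: 8.05
ee_pos: [0.4861, 0.1631, 0.0119]
tcp_rot: [-180.0, 0.0, 6.3]
wrist_force: [-0.1, 0.2, 0.0]
opening: 0.0452
```

The weight has come off (the force went from -1 N to 0), so the tin is touching the floor. I release it with a partial opening.

Call:
send_rows --plan '[[[0, 0, 0.001], [0, 0, 0], 0.0], [[0, 0, 0.001], [0, 0, 0], -0.2], [[0, 0, 0.001], [0, 0, 0], -0.5], [[0, 0, 0.001], [0, 0, 0], -0.5], [[0, 0, 0.001], [0, 0, 0], -0.5], [[0, 0, 0.001], [0, 0, 0], -0.5]]'

```text
time: 8.65
ee_pos: [0.4861, 0.1631, 0.0117]
tcp_rot: [-180.0, -0.0, 6.3]
wrist_force: [-1.0, -0.7, 1.1]
opening: 0.0638
```

Call:
send_rows --plan '[[[0, 0, -0.02], [0, 0, 0], -0.5], [[0, 0, -0.06], [0, 0, 0], -0.5], [[0, 0, -0.15], [0, 0, 0], -0.5], [[0, 0, -0.28], [0, 0, 0], -0.5], [[0, 0, -0.42], [0, 0, 0], -0.5], [[0, 0, -0.55], [0, 0, 0], -0.5], [[0, 0, -0.62], [0, 0, 0], 0], [[0, 0, -0.62], [0, 0, 0], 1]]'

```text
time: 9.45
ee_pos: [0.4874, 0.1635, 0.2024]
tcp_rot: [-179.9, -0.4, 6.3]
wrist_force: [-0.2, -0.2, -0.7]
opening: 0.0358
```

```bash
python3 - <<'E'
from fit import *
cal={c:get_calibration(c) for c in("top","side","wrist")}
im={c:camera(c) for c in cal}
for c in im: cv2.imwrite(f"pics/{c}3.png",im[c])
cv2.imwrite("pics/m3.png",np.hstack([cv2.resize(im["wrist"],(480,360)),cv2.resize(im["side"][80:230,170:300],(312,360))]))
for r in recognise("tin_mid","wrist"): print(r["point"],r["p"],at_z(cal["wrist"],r["point"],.026))
E
python3 rel.py .60 .176 .19 6.3
```

```text
[321.3, 217.3] 0.97 [0.4895 0.1604 0.026 ]
[ 0.3834 -0.0013  0.0226] [-0. -0.  0.]
```

View pics/m3.png

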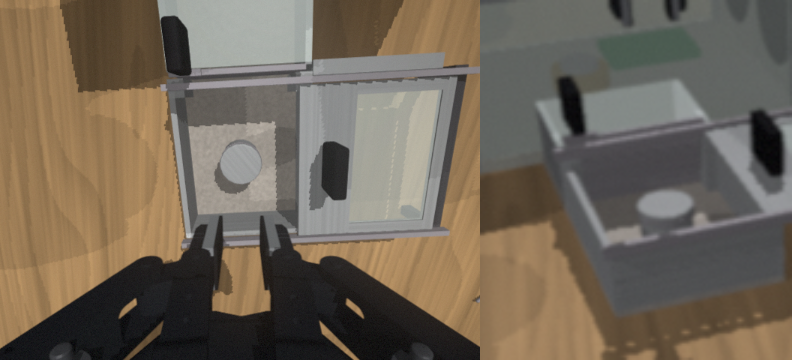

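The tin stands upright in the chamber at (240,162) of the half-size wrist picture, well clear of the walls. Both handles are visible: outer (335,170), inner (175,45). I close the fingers and go down beyond the outer handle.

Call:
send_rows --plan '[[[0.14, 0, 0], [0, 0, 0], 1], [[0.28, 0, 0], [0, 0, 0], 1], [[0.4, 0, 0], [0, 0, 0], 1], [[0.43, 0, 0.05], [0, 0, 0], 1], [[0.43, 0, 0.18], [0, 0, 0], 1], [[0.43, 0, 0.3], [0, 0, 0], 1], [[0.43, 0, 0.38], [0, 0, 0], 1], [[0.43, 0, 0.415], [0, 0, 0], 1], [[0.43, 0, 0.415], [0, 0, 0], 1]]'

```text
time: 10.55
ee_pos: [0.6127, 0.1769, 0.0711]
tcp_rot: [180.0, 0.2, 6.3]
wrist_force: [0.6, 0.4, -0.7]
opening: 0.0003
```

Run:
```python
from h import *
im=camera("side");t=camera("top")
cv2.imwrite("pics/m4.png",np.hstack([cv2.resize(im[60:220,190:390],(500,400)),cv2.resize(t[130:250,90:190],(300,400))]))
```

```text
(no output)
```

View pics/m4.png

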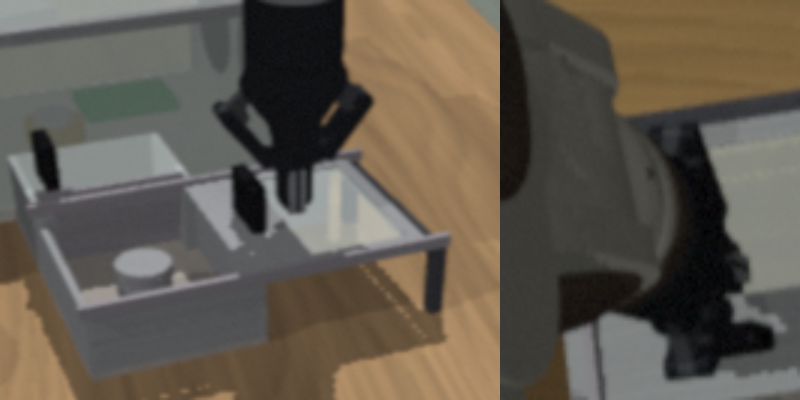

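The side crop shows the closed fingers just behind the outer handle, with the tin upright in the chamber. I push the outer door shut.

Call:
send_rows --plan '[[[-0.03, 0, -0.017], [0, 0, 0], 1], [[-0.06, 0, -0.017], [0, 0, 0], 1], [[-0.09, 0, -0.017], [0, 0, 0], 1], [[-0.13, 0, -0.017], [0, 0, 0], 1], [[-0.17, 0, -0.017], [0, 0, 0], 1], [[-0.21, 0, -0.017], [0, 0, 0], 1], [[-0.25, 0, -0.017], [0, 0, 0], 1], [[-0.29, 0, -0.017], [0, 0, 0], 1], [[-0.33, 0, -0.017], [0, 0, 0], 1], [[-0.36, 0, -0.017], [0, 0, 0], 1]]'

```text
time: 11.65
ee_pos: [0.5061, 0.1652, 0.0787]
tcp_rot: [180.0, -0.0, 6.3]
wrist_force: [2.6, -1.3, 0.1]
opening: 0.0002
```

Call:
send_rows --plan '[[[-0.03, 0, 0], [0, 0, 0], 1], [[-0.05, 0, 0], [0, 0, 0], 1], [[-0.07, 0, 0], [0, 0, 0], 1], [[-0.09, 0, 0], [0, 0, 0], 1], [[-0.11, 0, 0], [0, 0, 0], 1], [[-0.12, 0, 0], [0, 0, 0], 1], [[-0.125, 0, 0], [0, 0, 0], 1], [[-0.13, 0, 0], [0, 0, 0], 1]]'

```text
time: 12.45
ee_pos: [0.4681, 0.1611, 0.0782]
tcp_rot: [180.0, 0.0, 6.3]
wrist_force: [1.7, -0.5, -0.6]
opening: -0.0002
```

Call:
send_rows --plan '[[[-0.007, 0, 0], [0, 0, 0], 1], [[-0.014, 0, 0], [0, 0, 0], 1], [[-0.02, 0, 0], [0, 0, 0], 1], [[-0.02, 0, 0], [0, 0, 0], 1]]'

```text
time: 12.85
ee_pos: [0.4652, 0.1608, 0.0785]
tcp_rot: [180.0, -0.4, 6.3]
wrist_force: [19.2, -0.2, -10.3]
opening: -0.0004
```

The force rose to 19 N and motion stopped with the handle at chamber x ≈ -43 mm, against -45 mm nominal. That is the end stop. I back off, rise and check.

Call:
send_rows --plan '[[[0.04, 0, 0], [0, 0, 0], 1], [[0.1, 0, 0], [0, 0, 0], 1], [[0.11, 0, -0.1], [0, 0, 0], 1], [[0.11, 0, -0.24], [0, 0, 0], 1], [[0.11, 0, -0.36], [0, 0, 0], 1], [[0.11, 0.15, -0.42], [0, 0, 0], 1], [[0.11, 0.25, -0.42], [0, 0, 0], 1], [[0.11, 0.25, -0.42], [0, 0, 0], 1]]'

```text
time: 13.65
ee_pos: [0.5037, 0.0872, 0.205]
tcp_rot: [180.0, -0.0, 6.2]
wrist_force: [-0.3, 0.3, 0.5]
opening: -0.0
```

```bash
python3 - <<'E'
from fit import *
cal={c:get_calibration(c) for c in("side","wrist")};im={c:camera(c) for c in cal}
for c in im: cv2.imwrite(f"pics/{c}5.png",im[c])
print(proj(cal["side"],W([.486,.164,.11],(-.045,0,.084))))
cv2.imwrite("pics/m5.png",np.hstack([cv2.resize(im["wrist"],(480,360)),cv2.resize(im["side"][80:230,170:300],(312,360))]))
E
python3 rel.py .387 .268 .20 6.3 .387 .268 .085 6.3
```

```text
[222.6721 150.406 ]
[-0.3207 -0.6345  0.0136] [ 0.      0.     -0.0004]
[-0.3207 -0.6345  0.3969] [ 0.      0.     -0.0004]
```

View pics/m5.png

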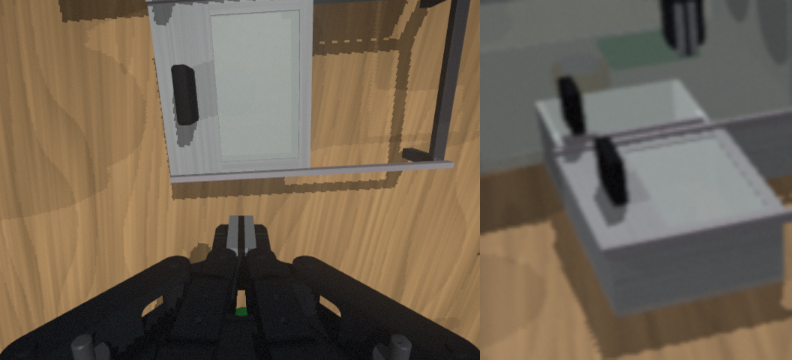

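The wrist view shows the panel covering the chamber, with its handle at (185,95) and its leading edge flush with the rail start. I check the opening numerically before touching the inner door.

Run:
```python
from fit import *
t=camera("top");cv2.imwrite("pics/top5.png",t)
cal={c:get_calibration(c) for c in("top","side","wrist")}
i0={c:cv2.imread(f"pics/{c}0.png") for c in("top","side")};i5={c:cv2.imread(f"pics/{c}5.png") for c in cal}
M=[("top",0,blob(i0["top"],(165,233))[0]),("top",2,blob(i0["top"],(107,320))[0]),("side",0,blob(i0["side"],(288,139))[0]),("side",2,blob(i0["side"],(208,124))[0]),
("side",1,blob(i5["side"],(225,151))[0]),("wrist",1,blob(i5["wrist"],(247,127),45)[0])]
try: print("top5",blob(t,(181,302)))
except Exception as e: print(e)
def r(q):
    o=[]
    for c,k,b in M:
        ctr,h=((-.05,.114,.092),(.007,.02,.02)) if k==2 else ((-.045+q[3+k],0,.084),(.007,.025,.02))
        o+=list((hullc(cal[c],q,ctr,h)-b)*(.4 if c=="wrist" else 1))
    return o
s=least_squares(r,[.486,.164,.11,.135,0]);print(s.x,np.degrees(s.x[2]));print(s.fun.reshape(-1,2));print([m[2] for m in M])
```

```text
top5 (array([187.882 , 299.4003]), array([ 17,   0,  24,  43, 627], dtype=int32))
[0.4849 0.1621 0.1106 0.1357 0.0048] 6.334055626098034
[[ 1.8796  0.9665]
 [-2.0378  1.1765]
 [ 1.5626  0.9853]
 [ 1.1397  0.0779]
 [ 0.5353 -0.4675]
 [-0.2965  0.0278]]
[array([164.5436, 233.1777]), array([106.9324, 319.8604]), array([288.2835, 139.5747]), array([207.7455, 123.2182]), array([224.2325, 151.0789]), array([246.2806, 125.9857])]
```

The images give an opening of about 5 mm with 3 mm of uncertainty, against a firm stop felt at 19 N. A second, lower push is cheap and settles it.

```bash
python3 rel.py .500 .1635 .205 6.3
```

```text
[ 0.0164 -0.2456 -0.0036] [ 0.      0.     -0.0001]
```

Call:
send_rows --plan '[[[0.016, -0.12, 0], [0, 0, 0], 1], [[0.016, -0.246, 0], [0, 0, 0], 1], [[0.016, -0.246, 0.15], [0, 0, 0], 1], [[0.016, -0.246, 0.3], [0, 0, 0], 1], [[0.016, -0.246, 0.4], [0, 0, 0], 1], [[0.016, -0.246, 0.44], [0, 0, 0], 1], [[0, -0.246, 0.44], [0, 0, 0], 1], [[-0.04, -0.246, 0.44], [0, 0, 0], 1], [[-0.08, -0.246, 0.44], [0, 0, 0], 1], [[-0.095, -0.246, 0.44], [0, 0, 0], 1]]'

```text
time: 14.8
ee_pos: [0.4662, 0.1598, 0.0739]
tcp_rot: [-180.0, -0.1, 6.3]
wrist_force: [-0.3, 0.0, 0.5]
opening: 0.0001
```

Call:
send_rows --plan '[[[-0.006, 0, 0], [0, 0, 0], 1], [[-0.012, 0, 0], [0, 0, 0], 1], [[-0.018, 0, 0], [0, 0, 0], 1], [[-0.024, 0, 0], [0, 0, 0], 1], [[-0.024, 0, 0], [0, 0, 0], 1]]'

```text
time: 15.3
ee_pos: [0.4655, 0.1598, 0.0742]
tcp_rot: [-180.0, -0.8, 6.3]
wrist_force: [29.1, 3.2, -10.2]
opening: 0.0
```

It met the same hard stop at x = 0.4655, now at 29 N, so the outer door is fully shut. On to the inner handle.

Call:
send_rows --plan '[[[0.03, 0, 0], [0, 0, 0], 1], [[0.08, 0, 0], [0, 0, 0], 1], [[0.09, 0, -0.12], [0, 0, 0], 1], [[0.09, 0, -0.27], [0, 0, 0], 1], [[0.09, 0, -0.38], [0, 0, 0], 1], [[0.09, 0, -0.43], [0, 0, 0], 1], [[0.09, 0, -0.43], [0, 0, 0], 1]]'

```text
time: 16.0
ee_pos: [0.4875, 0.1622, 0.204]
tcp_rot: [-179.9, -0.2, 6.3]
wrist_force: [-0.5, 0.5, -0.4]
opening: 0.0
```

```bash
python3 rel.py .384 .268 .20 6.3 .384 .268 .088 6.3
```

```text
[-0.3042 -0.3883  0.0135] [ 0.  0. -0.]
[-0.3042 -0.3883  0.3868] [ 0.  0. -0.]
```

Call:
send_rows --plan '[[[-0.1, -0.1, 0], [0, 0, 0], 1], [[-0.2, -0.2, 0], [0, 0, 0], 1], [[-0.28, -0.32, 0], [0, 0, 0], 1], [[-0.304, -0.388, 0], [0, 0, 0], 1], [[-0.304, -0.388, 0.1], [0, 0, 0], 1], [[-0.304, -0.388, 0.22], [0, 0, 0], 1], [[-0.304, -0.388, 0.31], [0, 0, 0], 1], [[-0.304, -0.388, 0.36], [0, 0, 0], 1], [[-0.304, -0.388, 0.385], [0, 0, 0], 1], [[-0.304, -0.388, 0.385], [0, 0, 0], 1]]'

```text
time: 17.0
ee_pos: [0.3829, 0.2673, 0.0852]
tcp_rot: [180.0, 0.1, 6.3]
wrist_force: [0.5, -0.0, 0.5]
opening: -0.0003
```

Run:
```python
from h import *
im=camera("side");w=camera("wrist")
cv2.imwrite("pics/m6.png",np.hstack([cv2.resize(im[60:200,150:300],(400,373)),cv2.resize(w,(400,373))]))
```

```text
(no output)
```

View pics/m6.png

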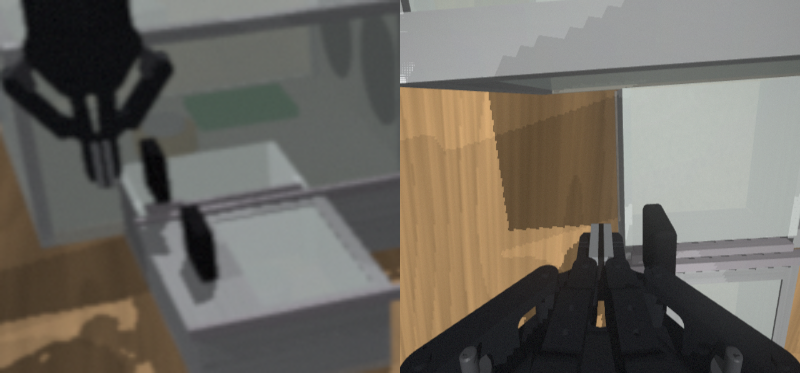

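The closed fingers stand about 2 cm behind the inner handle (side crop (153,170); fingers (100,160)), aligned with it. I push it open.

Call:
send_rows --plan '[[[0.04, 0, 0], [0, 0, 0], 1], [[0.07, 0, 0], [0, 0, 0], 1], [[0.1, 0, 0], [0, 0, 0], 1], [[0.14, 0, 0], [0, 0, 0], 1], [[0.18, 0, 0], [0, 0, 0], 1], [[0.22, 0, 0], [0, 0, 0], 1], [[0.26, 0, 0], [0, 0, 0], 1], [[0.3, 0, 0], [0, 0, 0], 1], [[0.34, 0, 0], [0, 0, 0], 1], [[0.36, 0, 0], [0, 0, 0], 1]]'

```text
time: 18.1
ee_pos: [0.4916, 0.2795, 0.0856]
tcp_rot: [180.0, 0.0, 6.3]
wrist_force: [-2.1, 1.1, -0.3]
opening: 0.0001
```

Call:
send_rows --plan '[[[0.015, 0, 0], [0, 0, 0], 1], [[0.025, 0, 0], [0, 0, 0], 1], [[0.035, 0, 0], [0, 0, 0], 1], [[0.045, 0, 0], [0, 0, 0], 1], [[0.05, 0, 0], [0, 0, 0], 1]]'

```text
time: 18.6
ee_pos: [0.5055, 0.2812, 0.0858]
tcp_rot: [-180.0, -0.0, 6.3]
wrist_force: [-2.2, 0.7, -0.3]
opening: -0.0002
```

Call:
send_rows --plan '[[[0.007, 0, 0], [0, 0, 0], 1], [[0.014, 0, 0], [0, 0, 0], 1], [[0.021, 0, 0], [0, 0, 0], 1], [[0.028, 0, 0], [0, 0, 0], 1], [[0.028, 0, 0], [0, 0, 0], 1]]'

```text
time: 19.1
ee_pos: [0.5101, 0.2817, 0.0858]
tcp_rot: [-180.0, 0.4, 6.4]
wrist_force: [-23.6, -1.6, 10.8]
opening: 0.0001
```

It stopped at 24 N after the predicted 128 mm of travel. I back off, rise and retreat clear, then check.

Call:
send_rows --plan '[[[-0.03, 0, 0], [0, 0, 0], 1], [[-0.09, 0, 0], [0, 0, 0], 1], [[-0.1, 0, -0.12], [0, 0, 0], 1], [[-0.1, 0, -0.27], [0, 0, 0], 1], [[-0.1, 0.05, -0.4], [0, 0, 0], 1], [[-0.1, 0.2, -0.45], [0, 0, 0], 1], [[-0.1, 0.35, -0.45], [0, 0, 0], 1], [[-0.1, 0.5, -0.45], [0, 0, 0], 1], [[-0.1, 0.58, -0.45], [0, 0, 0], 1], [[-0.1, 0.58, -0.45], [0, 0, 0], 1]]'

```text
time: 20.1
ee_pos: [0.5036, 0.103, 0.2213]
tcp_rot: [179.9, -0.1, 6.1]
wrist_force: [-0.4, 0.6, -0.6]
opening: -0.0
```

Run:
```python
from fit import *
cal={c:get_calibration(c) for c in("side","wrist")};im={c:camera(c) for c in cal}
for c in im: cv2.imwrite(f"pics/{c}7.png",im[c])
cv2.imwrite("pics/m7.png",np.hstack([cv2.resize(im["wrist"],(480,360)),cv2.resize(im["side"][80:230,170:300],(312,360))]))
for c in cal:
    for r in recognise("tin_mid",c): print(c,r["point"],round(r["p"],2),at_z(cal[c],r["point"],.026))
    q=[.4849,.1621,.1106];print(c,"handles expected",proj(cal[c],W(q,(-.045,0,.084))),proj(cal[c],W(q,(.06,.114,.092))))
```

```text
side [308.6, 279.3] 0.93 [ 0.5366 -0.1713  0.026 ]
side [354.0, 264.0] 0.68 [ 0.6138 -0.1528  0.026 ]
side [435.7, 321.0] 0.55 [ 0.689  -0.2924  0.026 ]
side handles expected [222.1792 150.9273] [260.1687 116.2361]
wrist [323.5, 416.5] 0.73 [ 0.5323 -0.1375  0.026 ]
wrist handles expected [242.9927 146.0496] [394.7156 -40.7639]
```

View pics/m7.png

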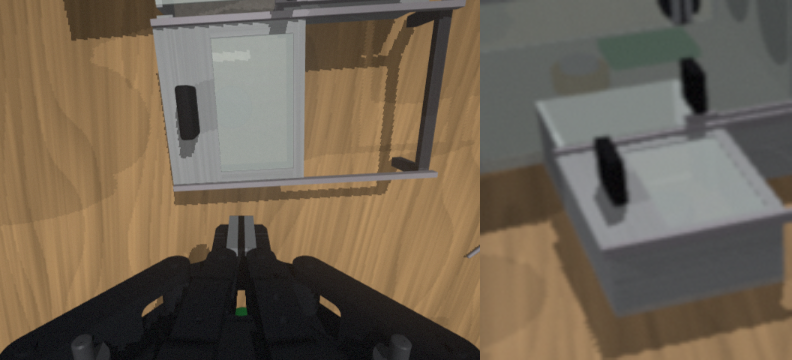

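The last view shows both doors where they belong. The outer handle is at side px (225,151), unchanged since shut. The inner handle is at (258,115), against (260,116) expected for fully open. The robot is clear, so I hand in.

```bash
python3 -c "
from h import *
print(bot.job_done()); print(sensors.get_obs()['time'])"
```

```text
the job is handed in; nothing more can be done
None
the job is handed in; nothing more can be done
```

I set the aluminium tall tin down upright near the middle of the lock's chamber. I pushed the outer door shut to its end stop, and only then pushed the inner door open to its stop. I handed the job in at about 20 s, with the arm clear of everything.

**Last checks**
- **Outer door:** I pushed it shut twice. It met the same hard stop both times, at 19 N and then 29 N. The image fit disagreed slightly, suggesting it was about 5 mm open, with an uncertainty of about 3 mm. I trusted the repeatable stop.
- **Inner door:** It stopped at 24 N after the predicted 128 mm of finger travel, and its handle is within 2 px of where full opening puts it.
- **Tin:** It was upright when I last saw it, before the outer door closed. It could not be seen through the closed panel afterwards, so its final stance is inferred. The doors slid with only 2–3 N until their stops, so nothing seems to have caught on it.

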